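# Close the disc cutter and set its punch

## Robot

A 7-joint arm with a two-finger parallel gripper is mounted at the origin on the work surface. World frame = base frame: x ahead of the robot, y to its left, z up, the work surface at z = 0. Lengths are in m, angles in rad, forces in N, time in s.
With the tool pointing down it reaches from about 0.4 to 0.925 m from the base axis. Payload 4.1 kg.
Tool frame: the origin (TCP) lies between the finger pads; the fingertips stand 11 mm ahead of it and the grasp point (between the pads) lies 8 mm behind it; z points along the fingers, y is the line along which they close (so a half turn about z gives the same grasp; the last joint's range is limited). The gripper opens to 85 mm and grips with 20 to 120 N. Pads are 22 mm wide; open, the fingers measure 114 mm over their backs; the gripper's body (76 mm by 85 mm) begins 54 mm behind the grasp point. The pads swing forward as they close: fully open they stand 13 mm farther back than shut.
Start: joints at [1.176, 0.398, 0.045, 1.537, -0.019, 1.207, -0.051], TCP at [0.19, -0.622, 0.242] pointing down, gripper open.
Joint ranges: [-2.82, 2.82], [-0.49, 2.23], [-1.37, 1.46], [0, 2.46], [-1.36, 4.5], [0.23, 2], [-2.94, 2.94]. Speed limits (rad/s): [2.57, 2.57, 3.14, 3.14, 3.14, 3.14, 3.14].

## Interface

Orientations are given as [roll, pitch, yaw] about the fixed x, y, z axes, in that order (R = Rz(yaw) Ry(pitch) Rx(roll)).
In Python, from rig import * gives the robot as it stands.
- The arm moves only by the shell command python3 -m pendant 'ROWS' [FORCE]. ROWS is JSON, a list of rows, each an object with "delta_rot": the turn, a rotation vector about the tool's x, y, z in degrees, a list of three; "delta_pos": the shift along the tool's x, y, z in m, a list of three; "grip": the gripper command: -1 is fully open, 1 is shut, values between are in proportion. In form: [{"delta_rot": [rx, ry, rz], "delta_pos": [dx, dy, dz], "grip": grip}, ...]. A call has 1 to 5 rows; each row shifts and turns the commanded pose from where the row before left it, along the tool's axes as they then stand; what a row does not reach is not made up. A row lasts 1/12 s, in which the tool goes at most 41.7 mm and 7.16 degrees, less where a joint would pass 70% of its speed; a pose out of reach is approached as far as the arm can. A call with a gripper value outside its range is refused whole. The fingers move at their own pace and stop on an object; FORCE is the grip in N (left out, the last holds). Time passes only in rows, so rows that do not move let the fingers close. It gives the time, the measured TCP pose, the force, the opening and the grip force at its end, in the units of the state.
- sense(): the state, without advancing time (a new reading comes with each control period).
- grab_frame(name): name is "scene" or "top" or "wrist"; returns a dict with "frame" (384x512x3 uint8, blue, green, red), "depth" (384x512 float32, m along the optical axis (not along the pixel's ray), 0 where there is no reading), "mtx" (3x3 intrinsics, pixels), "pose" (4x4, takes a point from camera to world coordinates). Camera axes: x right, y up, looking along -z (the intrinsics and any distortion apply to the point x, -y, -z); pixel columns grow to the right and rows downward; lengths in m; the calibration is good to about 2 mm. A picture is of the moment at which its call begins.
- job_done(): hands the job in; it is judged then, once.
The state is a dict: "clock": time; "q": joint angles; "qvel": joint speeds; "tau": joint torques, N m; "position": TCP position; "eef_rot": TCP orientation; "wrist_force": force on the tool from outside, world axes, zero at the start; "wrist_torque": the same for the moment, N m; "grip_width": finger opening in m; "finger_force": force on a finger pad.
Only numpy, scipy, OpenCV 4.12 (cv2) and the standard library are available. Lean on these libraries where they do the work, as an engineer would, in place of code of your own. Each camera call takes 0.05 s, during which the arm holds its last target. There are 200 camera calls.

## Task

Get the disc cutter ready to cut the copper strip: turn the steel guide plate so that its three pin holes match the three guide pins of the die, ease it down over the pins without forcing it until it sits fully home and flat on the die, then stand the thickest punch in its bore so that it rests on the copper. Leave the other punches, the hammer and the jar where they are, and let go of everything.

Things in the scene. Friction and masses are not known exactly. Their poses are not given: they have to be found in the camera images.
- cutter_block: Dark hardwood block 130 x 130 x 40 mm, fixed; origin under its centre. A square steel die 88 x 88 x 20 mm is bolted on it by its middle. The x, y axes given are the BLOCK's: the die is turned on it anticlockwise (seen from above) by an unmeasured angle, anything from 7 to 64 degrees, and holds there. The guide pins bruise if the plate is forced on them with over 60 N; 4 to 10 N will do.
- cutter_top (a point): Centre of the die's top face, 60 mm above the bench (axes are the block's). Three upright steel guide pins, 8 mm thick, stand 16 mm above this face, the top 4 mm a rounded nose tapering to 4 mm. In the die's own turned frame they are at x, y = (33, 33), (-33, 33), (12, -34) mm. A copper strip, flush with the face, lies at (0, 28) and sticks out 25 mm over the die's +y edge.
- plate_knob (a point): Middle of the guide plate's knob: upright, round, knurled, 24 mm wide, 26 mm tall on the plate's centre (12 to 38 mm above its underside; this point 26 mm). The plate: loose, 0.5 to 0.8 kg, square, steel, 88 x 88 x 12 mm, lying on the bench. Resting on the pin tops its underside is 16 mm above the die's face, fully home it lies on it (this point 26 mm above the face).
- plate_under (a point): Centre of the guide plate's underside; the plate's axes, which are the die's own once it is fitted (one way round only). Through-holes 9.6 mm wide for the pins at x, y = (33, 33), (-33, 33), (12, -34) mm; bores for the punches 21.6 mm wide at (0, 28), 15.6 mm at (-28, -10), 11.6 mm at (29, -8).
- thick_bore (a point): Centre of the mouth of the guide plate's largest bore (21.6 mm wide, straight through), on the plate's top face, 28 mm from the plate's axis; the plate's axes. With the plate home the copper lies 12 mm below this point.
- punch_thick_mid (a point): Middle of the thickest of three plain steel punches that stand loose in a row on the bench, in any order: upright cylinder 20 mm wide, 60 mm tall, foot edge chamfered by 1.3 mm, 0.145 kg. z along its axis.
- punch_medium_mid (a point): Middle of the medium punch, 14 mm wide, 60 mm tall, upright on the bench; not needed.
- punch_thin_mid (a point): Middle of the thin punch, 10 mm wide, 60 mm tall, upright on the bench; not needed.
- hammer_mid (a point): Middle of a hammer lying on the far side of the bench along its own y axis: wooden handle 18 mm thick, brass head 62 mm wide and 28 mm high at its +y end, 260 mm overall; not needed.
- jar: Small white ceramic pot, 60 mm wide, 65 mm tall, open at the top; origin at the centre of its underside; not needed.

How it is judged:
By the outcome, as a careful person would: the job done as asked, in the order asked, and still so for the second after the job is handed in, with the robot touching nothing.
It also fails if it takes over 67 s, if anything falls off the work surface, if the arm or the gripper's body presses on something with over 40 N, if the wrist force passes 120 N, or if a joint passes its speed limit or range.

## Working session

There is one attempt and no reset: what is moved stays moved. The work goes in short steps, Python scripts to look and compute and a shell command to move; the robot and the scene stay as the last step left them, time stands still between calls to the robot, and variables do not carry over. Pictures are saved under pics/ and viewed, at most 10 in all, crops included, and the job is handed in when it is done.

```bash
ls; mkdir -p pics
python3 - <<'E'
from rig import *
import cv2,numpy as np
s=sense();print({k:np.round(v,3).tolist() for k,v in s.items()})
for n in("scene","top"):
    f=grab_frame(n);cv2.imwrite(f"pics/{n}0.png",f["frame"]);np.savez(f"{n}0.npz",**f);print(n,f["mtx"].round(1).tolist(),f["pose"].round(3).tolist())
E
```

```text
pics
{'clock': 0.0, 'q': [1.176, 0.399, 0.045, 1.538, -0.019, 1.207, -0.051], 'qvel': [-0.001, 0.002, 0.002, -0.001, -0.001, -0.0, -0.001], 'tau': [0.0, -47.512, 1.364, -25.422, 0.012, 0.01, 0.0], 'position': [0.189, -0.621, 0.241], 'eef_rot': [-3.14, 0.0, 0.296], 'wrist_force': [-0.899, -0.459, 0.195], 'wrist_torque': [-0.079, 0.013, -0.036], 'finger_force': 0.0, 'grip_width': 0.086}
scene [[499.9, 0.0, 256.1], [0.0, 499.9, 194.2], [0.0, 0.0, 1.0]] [[0.5, -0.465, 0.731, 1.607], [0.866, 0.283, -0.412, -0.523], [-0.016, 0.839, 0.544, 0.796], [0.0, 0.0, 0.0, 1.0]]
top [[495.8, 0.0, 249.0], [0.0, 495.8, 198.6], [0.0, 0.0, 1.0]] [[0.021, 0.986, -0.164, 0.411], [-1.0, 0.018, -0.018, 0.008], [-0.015, 0.164, 0.986, 1.297], [0.0, 0.0, 0.0, 1.0]]
```

View pics/scene0.png

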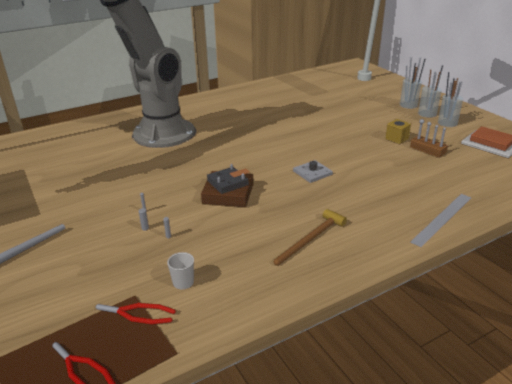

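View pics/top0.png

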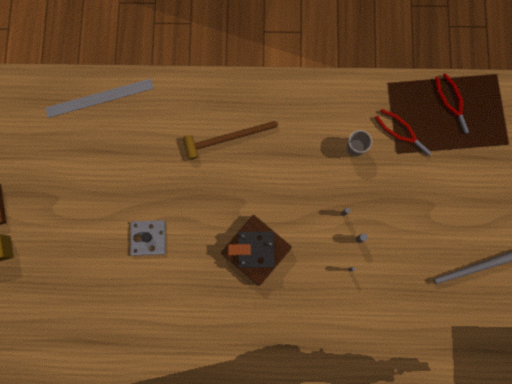

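The scene view shows the block with its copper strip around (228,188), the plate at (313,170) and the punches at (143,215) and (167,228). In the top view the plate is at (148,238), the die at about (256,250), and the punches at (345,212), (361,238) and (351,269). The thickest looks to be the one at (361,238).

```bash
cat > h.py <<'E'
from rig import *
import cv2,numpy as np
from scipy.spatial.transform import Rotation as R
def p2w(f,u,v,z):
    d=np.linalg.inv(f["mtx"])@[u,v,1.];d=f["pose"][:3,:3]@(d*[1,-1,-1]);c=f["pose"][:3,3]
    return c+d*(z-c[2])/d[2]
def w2p(f,p):
    q=np.linalg.inv(f["pose"])@np.append(p,1);q=f["mtx"]@(q[:3]*[1,-1,-1]);return q[:2]/q[2]
def cloud(f):
    d=f["depth"];v,u=np.indices(d.shape);x=(np.stack([u,v,np.ones_like(u)],-1)@np.linalg.inv(f["mtx"]).T)*d[...,None]
    return (x*[1,-1,-1])@f["pose"][:3,:3].T+f["pose"][:3,3]
def ortho(f,cx,cy,z,half=.06,n=480):
    # orthographic map at height z: up=+x, left=+y
    g=np.array([[cx+half,cy+half],[cx+half,cy-half],[cx-half,cy-half],[cx-half,cy+half]])
    src=np.float32([w2p(f,[a,b,z]) for a,b in g]);H=cv2.getPerspectiveTransform(src,np.float32([[0,0],[n,0],[n,n],[0,n]]))
    return cv2.warpPerspective(f["frame"],H,(n,n),flags=cv2.INTER_CUBIC)
def goto(x,y,z=None,yaw=None):
    """tool-axis shift & turn to target"""
    s=sense();r=R.from_euler('xyz',s["eef_rot"]);p=s["position"]
    d=np.array([x,y,p[2] if z is None else z])-p
    print("pos",p.round(4),"rot",np.degrees(s["eef_rot"]).round(2),"tool shift mm",(r.inv().apply(d)*1000).round(1), "yaw to go (about world z)",None if yaw is None else yaw-np.degrees(s["eef_rot"][2]))
E
python3 - <<'E'
from h import *
f=dict(np.load("top0.npz"))
print("plate",p2w(f,148,238,.012),"die",p2w(f,256,250,.06))
for u,v in((345,212),(361,238),(351,269)):print(p2w(f,u,v,.06))
C=cloud(f)
for n,(r0,r1,c0,c1) in dict(plate=(215,262,125,172),die=(210,290,215,300)).items():
    c=C[r0:r1,c0:c1];z=c[...,2];print(n,z.min(),z.max(),np.percentile(z,[10,50,90]))
    m=(z>.007) if n=="plate" else (z>.05); q=c[m][:,:2].astype(np.float32);print(m.sum(),cv2.minAreaRect(q))
s=(C[195:290,320:385]);m=(s[...,2]>.035).astype(np.uint8);k,l=cv2.connectedComponents(m)
for i in range(1,k):print(s[l==i].mean(0),(l==i).sum())
goto(*p2w(f,148,238,.012)[:2],.3)
E
```

```text
plate [0.51535733 0.29252321 0.012     ] die [0.48681246 0.01086486 0.06      ]
[ 0.58630259 -0.21088069  0.06      ]
[ 0.52170342 -0.249862    0.06      ]
[ 0.44475237 -0.22405297  0.06      ]
plate -0.006622264344304796 1.2974524268457743 [-0.00097716  0.0064497   0.01637572]
1079 ((0.496296763420105, 0.1735445261001587), (0.35480961203575134, 0.1142212301492691), 80.54645538330078)
die -0.006695540205714723 1.2974524268457743 [-0.00105773  0.00397589  0.06157735]
1351 ((0.4890809953212738, 0.010375410318374634), (0.12041603773832321, 0.12227162718772888), 41.52778625488281)
[0.41082339 0.00792933 1.29745243] 1
[0.41082339 0.00792933 1.29745243] 1
[0.41082339 0.00792933 1.29745243] 1
[0.41082339 0.00792933 1.29745243] 2
[0.41082339 0.00792933 1.29745243] 1
[ 0.59038411 -0.21594278  0.05713673] 36
[0.41082339 0.00792933 1.29745243] 1
[0.41082339 0.00792933 1.29745243] 2
[0.41082339 0.00792933 1.29745243] 1
[0.41082339 0.00792933 1.29745243] 2
[0.41082339 0.00792933 1.29745243] 1
[0.41082339 0.00792933 1.29745243] 1
[0.41082339 0.00792933 1.29745243] 1
[0.41082339 0.00792933 1.29745243] 1
[0.41082339 0.00792933 1.29745243] 1
[0.41082339 0.00792933 1.29745243] 1
[ 0.52209155 -0.25087211  0.07602227] 67
[0.41082339 0.00792933 1.29745243] 1
[0.41082339 0.00792933 1.29745243] 1
[0.41082339 0.00792933 1.29745243] 1
[0.41082339 0.00792933 1.29745243] 1
[0.41082339 0.00792933 1.29745243] 1
[0.41082339 0.00792933 1.29745243] 1
[0.41082339 0.00792933 1.29745243] 1
[0.41082339 0.00792933 1.29745243] 1
[0.41082339 0.00792933 1.29745243] 1
[ 0.44596156 -0.22974127  0.0573171 ] 19
[0.41082339 0.00792933 1.29745243] 1
[0.41082339 0.00792933 1.29745243] 1
[0.41082339 0.00792933 1.29745243] 1
[0.41082339 0.00792933 1.29745243] 1
[0.41082339 0.00792933 1.29745243] 1
pos [ 0.1894 -0.6212  0.2414] rot [-179.9     0.     16.96] tool shift mm [ 578.3 -779.1  -57.3] yaw to go (about world z) None
```

```bash
python3 -m pendant '[{"delta_rot":[0,0,0],"delta_pos":[0.033,-0.02,-0.0046],"grip":-1},{"delta_rot":[0,0,0],"delta_pos":[0.033,-0.02,-0.0046],"grip":-1},{"delta_rot":[0,0,0],"delta_pos":[0.033,-0.02,-0.0046],"grip":-1},{"delta_rot":[0,0,0],"delta_pos":[0.033,-0.02,-0.0046],"grip":-1},{"delta_rot":[0,0,0],"delta_pos":[0.033,-0.02,-0.0046],"grip":-1}]' && python3 -m pendant '[{"delta_rot":[0,0,0],"delta_pos":[0.033,-0.02,-0.0046],"grip":-1},{"delta_rot":[0,0,0],"delta_pos":[0.033,-0.02,-0.0046],"grip":-1},{"delta_rot":[0,0,0],"delta_pos":[0.033,-0.02,-0.0046],"grip":-1},{"delta_rot":[0,0,0],"delta_pos":[0.033,-0.02,-0.0046],"grip":-1},{"delta_rot":[0,0,0],"delta_pos":[0.033,-0.02,-0.0046],"grip":-1}]' && python3 -m pendant '[{"delta_rot":[0,0,0],"delta_pos":[0.033,-0.02,-0.0046],"grip":-1},{"delta_rot":[0,0,0],"delta_pos":[0.033,-0.02,-0.0046],"grip":-1},{"delta_rot":[0,0,6],"delta_pos":[0.033,-0.02,-0.0046],"grip":-1},{"delta_rot":[0,0,6],"delta_pos":[0,0,0],"grip":-1},{"delta_rot":[0,0,5],"delta_pos":[0,0,0],"grip":-1}]'
python3 - <<'E'
from h import *
f=grab_frame("wrist");np.savez("w1.npz",**f);cv2.imwrite("pics/w1.png",f["frame"]);print(f["mtx"].round(1).tolist(),f["pose"].round(3).tolist())
goto(.487,.011)
goto(.515,.29)
E
```

```text
clock: 0.52
position: [0.3189, -0.4762, 0.2651]
eef_rot: [-3.141, 0.0, 0.296]
wrist_force: [0.2, 0.1, 0.0]
grip_width: 0.0859
finger_force: 0.0
clock: 0.93
position: [0.4475, -0.3325, 0.2883]
eef_rot: [-3.141, 0.0, 0.296]
wrist_force: [0.7, -0.2, -0.2]
grip_width: 0.0856
finger_force: 0.0
clock: 1.35
position: [0.526, -0.2444, 0.3019]
eef_rot: [-3.14, -0.0, 0.001]
wrist_force: [-0.5, -1.9, -0.4]
grip_width: 0.0851
finger_force: 0.0
[[295.1, 0.0, 254.9], [0.0, 295.1, 197.5], [0.0, 0.0, 1.0]] [[-0.0, 0.965, 0.263, 0.593], [-1.0, 0.0, -0.001, -0.245], [-0.001, -0.263, 0.965, 0.435], [0.0, 0.0, 0.0, 1.0]]
pos [ 0.5248 -0.2463  0.3016] rot [-1.7998e+02  4.0000e-02 -2.5000e-01] tool shift mm [-3.890e+01 -2.571e+02  1.000e-01] yaw to go (about world z) None
pos [ 0.5248 -0.2463  0.3016] rot [-1.7998e+02  4.0000e-02 -2.5000e-01] tool shift mm [-1.220e+01 -5.363e+02  2.000e-01] yaw to go (about world z) None
```

```bash
python3 -m pendant '[{"delta_rot":[0,0,0],"delta_pos":[-0.0056,-0.0367,0.0157],"grip":-1},{"delta_rot":[0,0,0],"delta_pos":[-0.0056,-0.0367,0.0157],"grip":-1},{"delta_rot":[0,0,0],"delta_pos":[-0.0056,-0.0367,0.0157],"grip":-1},{"delta_rot":[0,0,0],"delta_pos":[-0.0056,-0.0367,0.0157],"grip":-1},{"delta_rot":[0,0,0],"delta_pos":[-0.0056,-0.0367,0.0157],"grip":-1}]' && python3 -m pendant '[{"delta_rot":[0,0,0],"delta_pos":[-0.0056,-0.0367,0.0157],"grip":-1},{"delta_rot":[0,0,0],"delta_pos":[-0.0056,-0.0367,0.0157],"grip":-1},{"delta_rot":[0,0,0],"delta_pos":[0,0,0],"grip":-1},{"delta_rot":[0,0,0],"delta_pos":[0,0,0],"grip":-1}]'
python3 - <<'E'
from h import *
f=grab_frame("wrist");np.savez("w2.npz",**f)
a=f["frame"];b=ortho(f,.487,.011,.06,.075,384);w=dict(np.load("w1.npz"))["frame"]
c=np.hstack([cv2.resize(a,(416,312)),np.vstack([b])[:312*1][:, :384]]) if 0 else None
out=np.zeros((560,800,3),np.uint8);out[:540,:]=0
out[:384,:384]=b;out[:312,384:800]=cv2.resize(a,(416,312));out[312:560,384:715]=cv2.resize(w,(331,248));cv2.imwrite("pics/w2.png",out)
goto(.515,.29)
E
```

```text
clock: 1.82
position: [0.4952, -0.0635, 0.2227]
eef_rot: [3.141, 0.0, -0.0]
wrist_force: [1.0, 0.7, -0.3]
grip_width: 0.0853
finger_force: 0.0
clock: 2.15
position: [0.4837, 0.0109, 0.1911]
eef_rot: [-3.142, 0.003, 0.005]
wrist_force: [1.0, -0.4, -0.1]
grip_width: 0.0853
finger_force: 0.0
pos [0.4846 0.0089 0.1918] rot [1.7996e+02 5.0000e-02 9.0000e-02] tool shift mm [ 3.080e+01 -2.811e+02 -2.000e-01] yaw to go (about world z) None
```

View pics/w2.png

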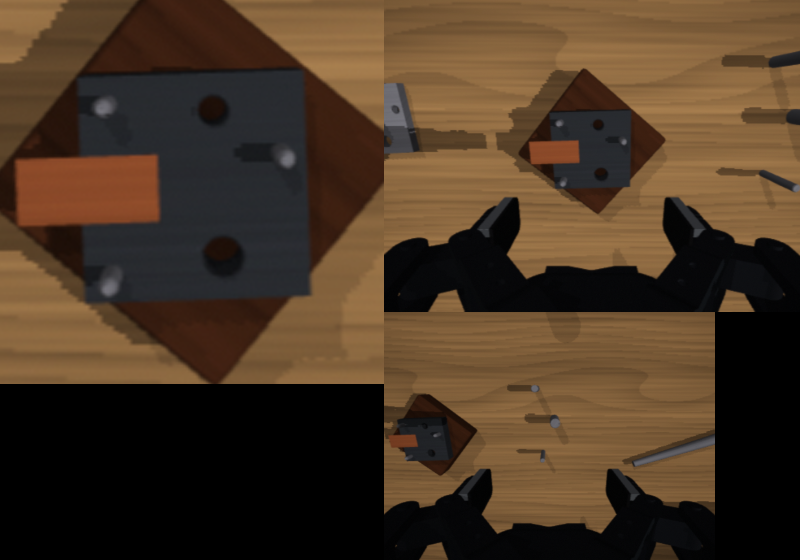

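The die is seen at right: corners of its top face near (77,75), (302,69), (310,294) and (85,302) in the map, yaw about +2°, and the copper to the left (+y). In the w1 view the thick punch is the middle one. Next: the same view over the plate.

```bash
python3 -m pendant '[{"delta_rot":[0,0,0],"delta_pos":[0.0044,-0.0402,0.007],"grip":-1},{"delta_rot":[0,0,0],"delta_pos":[0.0044,-0.0402,0.007],"grip":-1},{"delta_rot":[0,0,0],"delta_pos":[0.0044,-0.0402,0.007],"grip":-1},{"delta_rot":[0,0,0],"delta_pos":[0.0044,-0.0402,0.007],"grip":-1},{"delta_rot":[0,0,0],"delta_pos":[0.0044,-0.0402,0.007],"grip":-1}]' && python3 -m pendant '[{"delta_rot":[0,0,0],"delta_pos":[0.0044,-0.0402,0.007],"grip":-1},{"delta_rot":[0,0,0],"delta_pos":[0.0044,-0.0402,0.007],"grip":-0.6},{"delta_rot":[0,0,0],"delta_pos":[0,0,0],"grip":-0.4},{"delta_rot":[0,0,0],"delta_pos":[0,0,0],"grip":-0.4}]'
python3 - <<'E'
from h import *
f=grab_frame("wrist");np.savez("w3.npz",**f)
out=np.zeros((560,800,3),np.uint8)
out[:384,:384]=ortho(f,.515,.29,.012,.075,384);out[:312,384:800]=cv2.resize(f["frame"],(416,312));cv2.imwrite("pics/w3.png",out)
s=sense();print(s["q"].round(2),s["position"],s["grip_width"])
E
```

```text
clock: 2.62
position: [0.5089, 0.2093, 0.1574]
eef_rot: [3.141, -0.002, -0.004]
wrist_force: [0.9, 0.1, 0.0]
grip_width: 0.0852
finger_force: 0.0
clock: 2.95
position: [0.5166, 0.2916, 0.1428]
eef_rot: [-3.141, 0.0, 0.002]
wrist_force: [0.8, -0.6, -0.4]
grip_width: 0.0596
finger_force: 0.0
[-0.21  0.42 -0.48  1.77  0.23  1.   -2.35] [0.51716439 0.2890891  0.14288697] 0.05964601017617686
```

View pics/w3.png

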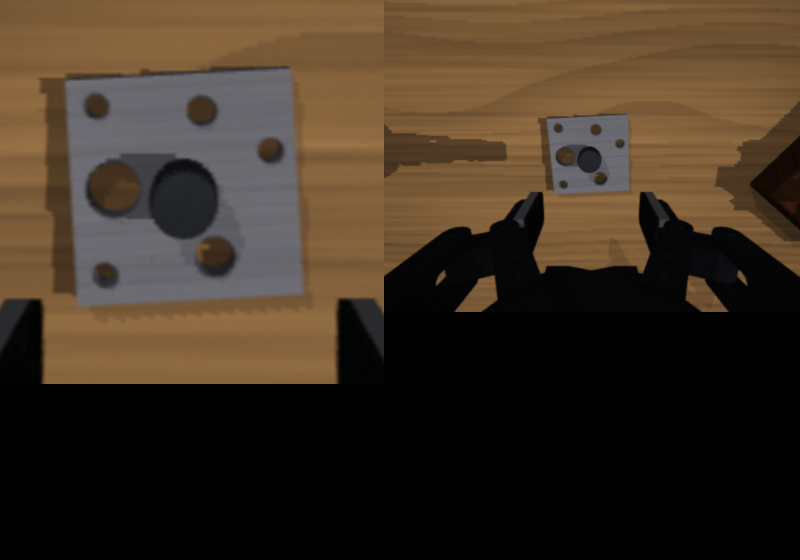

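The plate lies the same way round as the die: pin holes at (96,106), (105,275) and (271,150), large bore at (113,188), yaw about +3°. Next I fit both square outlines more precisely.

```bash
cat >> h.py <<'E'
def square(f,cx,cy,z,corners,half=.075,n=384):
    """refine square from rough corners (px in 384 ortho, order TL TR BR BL) -> centre, yaw deg, side"""
    k=3;g=cv2.GaussianBlur(cv2.cvtColor(ortho(f,cx,cy,z,half,n*k),cv2.COLOR_BGR2GRAY).astype(np.float32),(0,0),3)
    P=np.float32(corners)*k;L=[];t=np.arange(-15,16)
    for i in range(4):
        a,b=P[i],P[(i+1)%4];d=(b-a)/np.linalg.norm(b-a);nrm=np.array([d[1],-d[0]]);pts=[]
        for s in np.linspace(.12,.88,60):
            q=a+(b-a)*s+t[:,None]*nrm
            v=cv2.remap(g,q[:,:1].astype(np.float32),q[:,1:].astype(np.float32),1)[:,0];e=np.abs(np.gradient(v));pts.append(q[e.argmax()])
        L.append(cv2.fitLine(np.float32(pts),cv2.DIST_HUBER,0,.5,.01).ravel())
    c=[]
    for i in range(4):
        A=L[i-1];B=L[i];M=np.array([[A[0],-B[0]],[A[1],-B[1]]]);u=np.linalg.solve(M,[B[2]-A[2],B[3]-A[3]]);c.append([A[2]+u[0]*A[0],A[3]+u[0]*A[1]])
    m=2*half/(n*k);w=np.array([[cx+half-r*m,cy+half-q*m] for q,r in c]) # TL TR BR BL
    ed=[w[0]-w[1],w[0]-w[3],w[1]-w[2],w[3]-w[2]]
    print("centre",w.mean(0).round(4),"yaws",[round(np.degrees(np.arctan2(e[1],e[0]))-(90 if i in(0,3) else 0),2) for i,e in enumerate(ed)],"sides",[round(np.linalg.norm(e),4) for e in ed])
E
python3 - <<'E'
from h import *
square(dict(np.load("w2.npz")),.487,.011,.06,[(77,75),(302,69),(310,294),(85,302)])
square(dict(np.load("w3.npz")),.515,.29,.012,[(66,80),(290,68),(303,293),(78,307)])
goto(.5174,.2928,.026)
E
```

```text
centre [0.4892 0.0103] yaws [np.float32(1.89), np.float32(1.89), np.float32(2.22), np.float32(1.99)] sides [np.float32(0.0883), np.float32(0.0886), np.float32(0.0884), np.float32(0.0888)]
centre [0.517  0.2932] yaws [np.float32(3.15), np.float32(3.06), np.float32(3.08), np.float32(3.21)] sides [np.float32(0.0885), np.float32(0.0884), np.float32(0.0883), np.float32(0.0886)]
pos [0.5172 0.2891 0.1429] rot [ 1.7993e+02  0.0000e+00 -8.0000e-02] tool shift mm [  0.2  -3.9 116.9] yaw to go (about world z) None
```

```bash
python3 -m pendant '[{"delta_rot":[0,0,0],"delta_pos":[0,-0.004,0.032],"grip":-0.4},{"delta_rot":[0,0,0],"delta_pos":[0,0,0.035],"grip":-0.3},{"delta_rot":[0,0,0],"delta_pos":[0,0,0.03],"grip":-0.2},{"delta_rot":[0,0,0],"delta_pos":[0,0,0.02],"grip":0},{"delta_rot":[0,0,0],"delta_pos":[0,0,0],"grip":0}]' && python3 -m pendant '[{"delta_rot":[0,0,0],"delta_pos":[0,0,0],"grip":0.3},{"delta_rot":[0,0,0],"delta_pos":[0,0,0],"grip":1},{"delta_rot":[0,0,0],"delta_pos":[0,0,0],"grip":1},{"delta_rot":[0,0,0],"delta_pos":[0,0,0],"grip":1},{"delta_rot":[0,0,0],"delta_pos":[0,0,0],"grip":1}]' 60
python3 - <<'E'
from h import *
print(sense()["position"],sense()["finger_force"],sense()["wrist_force"])
E
```

```text
clock: 3.42
position: [0.5164, 0.2897, 0.0233]
eef_rot: [3.137, 0.003, -0.005]
wrist_force: [-0.4, -1.2, 0.9]
grip_width: 0.0427
finger_force: 0.0
clock: 3.83
position: [0.5174, 0.2931, 0.0275]
eef_rot: [3.14, -0.002, -0.002]
wrist_force: [0.6, -3.1, 4.0]
grip_width: 0.0221
finger_force: 59.8
[0.51741366 0.29308076 0.02746906] 59.8301651829388 [ 0.55491038 -3.07337483  4.0115883 ]
```

```bash
python3 -m pendant '[{"delta_rot":[0,0,0],"delta_pos":[0,0,-0.01],"grip":1},{"delta_rot":[0,0,0],"delta_pos":[0,0,-0.03],"grip":1},{"delta_rot":[0,0,0],"delta_pos":[0,0,-0.035],"grip":1},{"delta_rot":[0,0,0],"delta_pos":[0,0,-0.025],"grip":1},{"delta_rot":[0,0,1.1],"delta_pos":[0,0,0],"grip":1}]' && python3 -m pendant '[{"delta_rot":[0,0,0],"delta_pos":[-0.002,0.02,0],"grip":1},{"delta_rot":[0,0,0],"delta_pos":[-0.0035,0.036,0],"grip":1},{"delta_rot":[0,0,0],"delta_pos":[-0.0035,0.036,0],"grip":1},{"delta_rot":[0,0,0],"delta_pos":[-0.0035,0.036,0],"grip":1},{"delta_rot":[0,0,0],"delta_pos":[-0.0035,0.036,0],"grip":1}]' && python3 -m pendant '[{"delta_rot":[0,0,0],"delta_pos":[-0.0035,0.036,0],"grip":1},{"delta_rot":[0,0,0],"delta_pos":[-0.0035,0.036,0],"grip":1},{"delta_rot":[0,0,0],"delta_pos":[-0.003,0.03,0],"grip":1},{"delta_rot":[0,0,0],"delta_pos":[-0.0018,0.0169,0],"grip":1},{"delta_rot":[0,0,0],"delta_pos":[0,0,0],"grip":1}]' && python3 -m pendant '[{"delta_rot":[0,0,0],"delta_pos":[0,0,0],"grip":1},{"delta_rot":[0,0,0],"delta_pos":[0,0,0],"grip":1},{"delta_rot":[0,0,0],"delta_pos":[0,0,0],"grip":1}]'
python3 - <<'E'
from h import *
goto(.5174-.0278,.2931-.2829,None,-1.2)
f=grab_frame("wrist");np.savez("w4.npz",**f)
out=np.zeros((400,800,3),np.uint8)
out[:384,:384]=ortho(f,.489,.010,.112,.075,384);out[:312,384:800]=cv2.resize(f["frame"],(416,312));cv2.imwrite("pics/w4.png",out)
s=sense();print(s["q"].round(2),s["wrist_force"],s["wrist_torque"],s["position"])
E
```

```text
clock: 4.25
position: [0.5184, 0.2975, 0.1318]
eef_rot: [-3.135, -0.008, -0.02]
wrist_force: [1.3, 1.6, -6.3]
grip_width: 0.0217
finger_force: 60.5
clock: 4.67
position: [0.4943, 0.129, 0.1241]
eef_rot: [3.141, 0.004, -0.019]
wrist_force: [1.0, -1.0, -7.5]
grip_width: 0.0217
finger_force: 60.6
clock: 5.08
position: [0.4795, 0.0063, 0.124]
eef_rot: [3.138, 0.006, -0.028]
wrist_force: [-0.1, 0.1, -6.9]
grip_width: 0.022
finger_force: 60.6
clock: 5.33
position: [0.4822, 0.0137, 0.1256]
eef_rot: [-3.141, 0.001, -0.018]
wrist_force: [-0.3, 0.4, -7.1]
grip_width: 0.0217
finger_force: 60.6
pos [0.4822 0.0137 0.1256] rot [-1.7995e+02  6.0000e-02 -1.0100e+00] tool shift mm [ 7.5  3.4 -0. ] yaw to go (about world z) -0.18814943061290212
[ 0.24  0.25 -0.4   2.04  0.13  0.87 -1.82] [-0.03091961  0.14674033 -7.51728139] [ 0.0185798  -0.05348454 -0.00208749] [0.48234743 0.01365343 0.12574111]
```

View pics/w4.png

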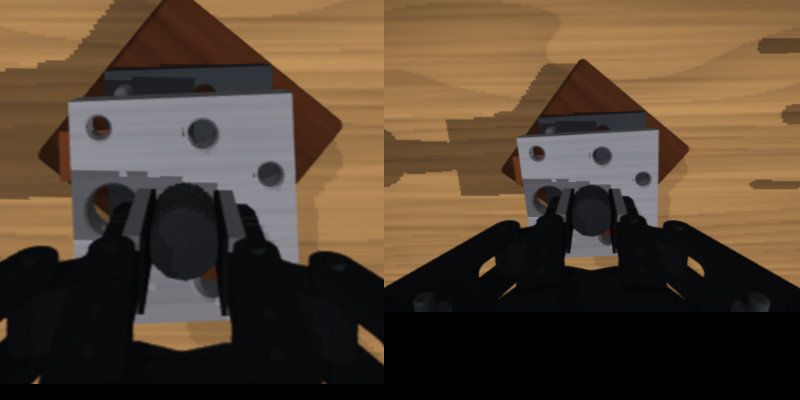

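The plate is held level, with its far edge running (68,101) to (292,93), which is yaw 2.05° and matches the die. I correct the shift (x +7.5, y +3.4 mm) and lower to just above the pins.

```bash
python3 -m pendant '[{"delta_rot":[0,0,0],"delta_pos":[0.0075,0.0034,0],"grip":1},{"delta_rot":[0,0,0],"delta_pos":[0,0,0.009],"grip":1},{"delta_rot":[0,0,0],"delta_pos":[0,0,0.008],"grip":1},{"delta_rot":[0,0,0],"delta_pos":[0,0,0],"grip":1},{"delta_rot":[0,0,0],"delta_pos":[0,0,0],"grip":1}]' && python3 -m pendant '[{"delta_rot":[0,0,0],"delta_pos":[0,0,0],"grip":1},{"delta_rot":[0,0,0],"delta_pos":[0,0,0],"grip":1}]'
python3 - <<'E'
from h import *
goto(.4896,.0102,None,-1.1)
f=grab_frame("wrist");np.savez("w5.npz",**f)
s=sense();z=s["position"][2]-.0275;print("under",z)
o=ortho(f,.489,.010,z+.012,.075,560);cv2.imwrite("pics/w5.png",o)
for p in((33,33),(12,-34)):
  c,s_=np.cos(np.radians(2)),np.sin(np.radians(2));x=.4892+(c*p[0]-s_*p[1])/1e3;y=.0103+(s_*p[0]+c*p[1])/1e3
  print(p,[((.01+.075-b)/.15*560,(.489+.075-a)/.15*560) for a,b in[(x,y)]])
E
```

```text
clock: 5.8
position: [0.4889, 0.0085, 0.108]
eef_rot: [3.142, 0.003, -0.02]
wrist_force: [0.5, -0.2, -7.0]
grip_width: 0.0218
finger_force: 60.6
clock: 5.97
position: [0.4902, 0.0086, 0.1093]
eef_rot: [3.142, -0.0, -0.02]
wrist_force: [-0.2, 0.3, -6.4]
grip_width: 0.0219
finger_force: 60.6
pos [0.4902 0.0086 0.1093] rot [ 1.80e+02 -2.00e-02 -1.14e+00] tool shift mm [-0.6 -1.6 -0. ] yaw to go (about world z) 0.04163063397280231
under 0.08191535526617673
(33, 33) [(np.float64(151.45543211749927), np.float64(160.42800143832866))]
(12, -34) [(np.float64(404.1725115240185), np.float64(230.0507148347733))]
```

View pics/w5.png

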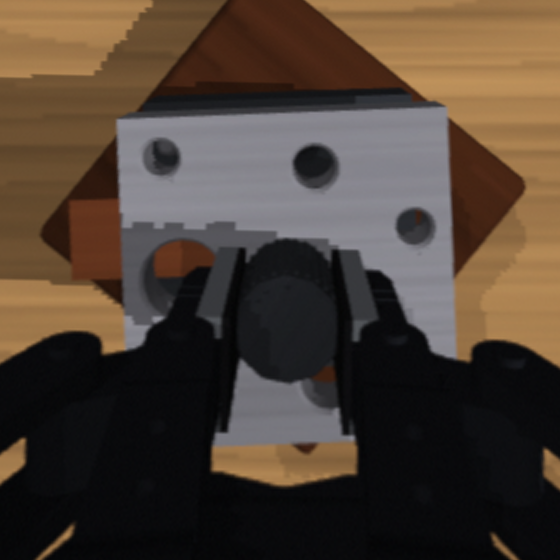

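Run:
```python
from h import *
f=dict(np.load("w5.npz"));S=10;out=[]
c2,s2=np.cos(np.radians(2)),np.sin(np.radians(2))
for p in((33,33),(12,-34)):
  q=np.array([[c2,-s2],[s2,c2]])@p/1e3
  h=w2p(f,[.4902+q[0],.0075+q[1],.0939]).round().astype(int)
  r=20;cr=cv2.resize(f["frame"][h[1]-r:h[1]+r,h[0]-r:h[0]+r],None,fx=S,fy=S,interpolation=cv2.INTER_CUBIC)
  cr=cv2.convertScaleAbs(cr,alpha=1.6)
  for dy,col in((0,(0,255,0)),(.0011,(0,0,255))):
    P=np.array([(.4892+q[0]+.002*np.cos(t),.0103+dy+q[1]+.002*np.sin(t),.076) for t in np.linspace(0,6.28,20)])
    u=np.array([(w2p(f,a)-h+r+.5)*S for a in P]).astype(np.int32);cv2.polylines(cr,[u],True,col,1)
  out.append(cr)
cv2.imwrite("pics/holes.png",np.hstack(out))
```

```text
(no output)
```

View pics/holes.png

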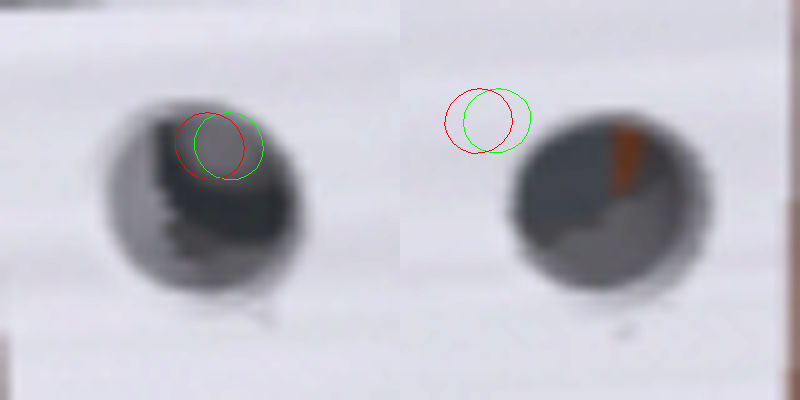

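The left hole shows the pin's nose at (225,147), matching the camera prediction. In the right hole the pin is still hidden, to the left of it. The plate must go about 2.8 mm to +y and 0.9 mm to −x. I shift it and ease down in small steps.

```bash
python3 -m pendant '[{"delta_rot":[0,0,0],"delta_pos":[-0.0009,-0.0028,0],"grip":1},{"delta_rot":[0,0,0],"delta_pos":[0,0,0],"grip":1},{"delta_rot":[0,0,0],"delta_pos":[0,0,0],"grip":1},{"delta_rot":[0,0,0],"delta_pos":[0,0,0.002],"grip":1},{"delta_rot":[0,0,0],"delta_pos":[0,0,0],"grip":1}]' && python3 -m pendant '[{"delta_rot":[0,0,0],"delta_pos":[0,0,0.002],"grip":1},{"delta_rot":[0,0,0],"delta_pos":[0,0,0],"grip":1},{"delta_rot":[0,0,0],"delta_pos":[0,0,0],"grip":1},{"delta_rot":[0,0,0],"delta_pos":[0,0,0.001],"grip":1},{"delta_rot":[0,0,0],"delta_pos":[0,0,0],"grip":1}]' && python3 -m pendant '[{"delta_rot":[0,0,0],"delta_pos":[0,0,0.001],"grip":1},{"delta_rot":[0,0,0],"delta_pos":[0,0,0],"grip":1},{"delta_rot":[0,0,0],"delta_pos":[0,0,0],"grip":1}]'
python3 - <<'E'
from h import *
goto(.4893,.0114,None,-1.1);s=sense();print(s["wrist_force"],s["wrist_torque"])
f=grab_frame("wrist");np.savez("w6.npz",**f)
S=10;out=[];z=s["position"][2]-.0275;print(z)
c2,s2=np.cos(np.radians(2)),np.sin(np.radians(2))
for p in((33,33),(12,-34)):
  q=np.array([[c2,-s2],[s2,c2]])@p/1e3
  h=w2p(f,[.4892+q[0],.0103+q[1],z+.012]).round().astype(int)
  r=20;cr=cv2.resize(f["frame"][h[1]-r:h[1]+r,h[0]-r:h[0]+r],None,fx=S,fy=S,interpolation=cv2.INTER_CUBIC)
  cr=cv2.convertScaleAbs(cr,alpha=1.6)
  P=np.array([(.4892+q[0]+.002*np.cos(t),.0103+q[1]+.002*np.sin(t),.076) for t in np.linspace(0,6.28,20)])
  u=np.array([(w2p(f,a)-h+r+.5)*S for a in P]).astype(np.int32);cv2.polylines(cr,[u],True,(0,255,0),1)
  out.append(cr)
cv2.imwrite("pics/holes2.png",np.hstack(out))
E
```

```text
clock: 6.43
position: [0.4891, 0.0112, 0.107]
eef_rot: [3.141, 0.0, -0.02]
wrist_force: [-0.1, -0.5, -7.1]
grip_width: 0.0218
finger_force: 60.6
clock: 6.85
position: [0.4892, 0.0112, 0.104]
eef_rot: [3.142, 0.0, -0.02]
wrist_force: [-0.6, -0.2, -8.3]
grip_width: 0.022
finger_force: 60.6
clock: 7.1
position: [0.4892, 0.0112, 0.1031]
eef_rot: [3.141, 0.0, -0.02]
wrist_force: [-0.4, -0.0, -7.7]
grip_width: 0.0216
finger_force: 60.6
pos [0.4892 0.0112 0.1031] rot [ 1.7999e+02  1.0000e-02 -1.1500e+00] tool shift mm [ 0.1 -0.2 -0. ] yaw to go (about world z) 0.05247199427754157
[-0.36546776 -0.04368408 -7.68830204] [-0.00516297  0.00136836  0.02218215]
0.07561661051790997
```

View pics/holes2.png

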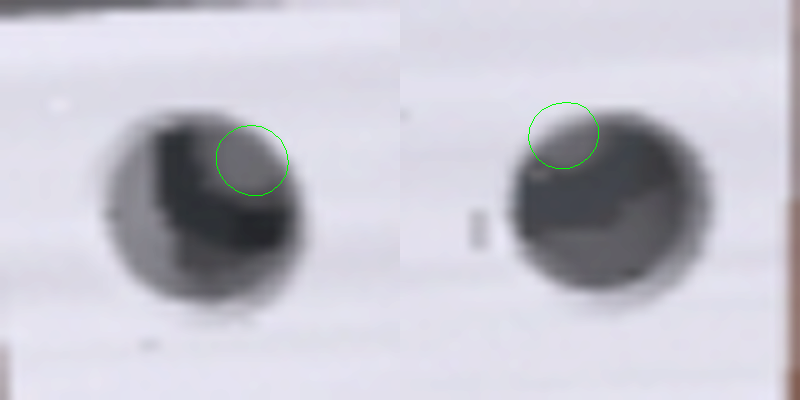

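Both holes sit within about half a millimetre of the predicted pin places, centred at (207,205) and (612,205), with no contact yet. I go on down gently.

```bash
python3 -m pendant '[{"delta_rot":[0,0,0],"delta_pos":[0,0,0.001],"grip":1},{"delta_rot":[0,0,0],"delta_pos":[0,0,0],"grip":1},{"delta_rot":[0,0,0],"delta_pos":[0,0,0.001],"grip":1},{"delta_rot":[0,0,0],"delta_pos":[0,0,0],"grip":1},{"delta_rot":[0,0,0],"delta_pos":[0,0,0],"grip":1}]' && python3 -m pendant '[{"delta_rot":[0,0,0],"delta_pos":[0,0,0.001],"grip":1},{"delta_rot":[0,0,0],"delta_pos":[0,0,0],"grip":1},{"delta_rot":[0,0,0],"delta_pos":[0,0,0],"grip":1}]'; python3 -c "
from h import *
goto(.4893,.0114,None,-1.1);s=sense();print(s['wrist_force'],s['wrist_torque'])"
```

```text
clock: 7.57
position: [0.4892, 0.0113, 0.1011]
eef_rot: [3.141, 0.0, -0.02]
wrist_force: [0.1, -0.1, -7.4]
grip_width: 0.022
finger_force: 60.6
clock: 7.82
position: [0.4892, 0.0113, 0.1001]
eef_rot: [3.141, 0.0, -0.02]
wrist_force: [-0.1, 0.4, -6.7]
grip_width: 0.0216
finger_force: 60.6
pos [0.4892 0.0113 0.1001] rot [ 1.7999e+02  1.0000e-02 -1.1500e+00] tool shift mm [ 0.1 -0.1 -0. ] yaw to go (about world z) 0.04730232559685388
[-0.08940456  0.38411944 -6.67932327] [-0.01770628 -0.01607021 -0.02545067]
```

```bash
for i in 1; do python3 -m pendant '[{"delta_rot":[0,0,0],"delta_pos":[0,0,0.001],"grip":1},{"delta_rot":[0,0,0],"delta_pos":[0,0,0],"grip":1},{"delta_rot":[0,0,0],"delta_pos":[0,0,0],"grip":1}]'; done;  python3 -m pendant '[{"delta_rot":[0,0,0],"delta_pos":[0,0,0.001],"grip":1},{"delta_rot":[0,0,0],"delta_pos":[0,0,0],"grip":1},{"delta_rot":[0,0,0],"delta_pos":[0,0,0],"grip":1}]';  python3 -c "
from h import *
goto(.4893,.0114,None,-1.1);s=sense();print(s['wrist_force'],s['wrist_torque'])"
```

```text
clock: 8.07
position: [0.4892, 0.0113, 0.0991]
eef_rot: [3.141, 0.0, -0.02]
wrist_force: [-0.5, -0.8, -7.3]
grip_width: 0.0216
finger_force: 60.6
clock: 8.32
position: [0.4892, 0.0112, 0.0981]
eef_rot: [3.141, 0.0, -0.02]
wrist_force: [0.2, -0.2, -7.5]
grip_width: 0.0219
finger_force: 60.6
pos [0.4892 0.0112 0.0981] rot [ 1.7999e+02  1.0000e-02 -1.1500e+00] tool shift mm [ 0.1 -0.2 -0. ] yaw to go (about world z) 0.04959781241945249
[ 0.2473196  -0.24878697 -7.48445564] [ 0.02696597 -0.00251762 -0.03175564]
```

Underside is at about 70.6 mm, 5.4 mm down the pins and into the full diameter, with no contact force. I continue to the bottom.

```bash
python3 -m pendant '[{"delta_rot":[0,0,0],"delta_pos":[0,0,0.0015],"grip":1},{"delta_rot":[0,0,0],"delta_pos":[0,0,0],"grip":1},{"delta_rot":[0,0,0],"delta_pos":[0,0,0.0015],"grip":1},{"delta_rot":[0,0,0],"delta_pos":[0,0,0],"grip":1},{"delta_rot":[0,0,0],"delta_pos":[0,0,0],"grip":1}]';  python3 -m pendant '[{"delta_rot":[0,0,0],"delta_pos":[0,0,0.0015],"grip":1},{"delta_rot":[0,0,0],"delta_pos":[0,0,0],"grip":1},{"delta_rot":[0,0,0],"delta_pos":[0,0,0.0015],"grip":1},{"delta_rot":[0,0,0],"delta_pos":[0,0,0],"grip":1},{"delta_rot":[0,0,0],"delta_pos":[0,0,0],"grip":1}]'
```

```text
clock: 8.73
position: [0.4891, 0.0112, 0.0951]
eef_rot: [3.141, 0.0, -0.02]
wrist_force: [0.2, 0.1, -6.9]
grip_width: 0.0219
finger_force: 60.6
clock: 9.15
position: [0.4891, 0.0112, 0.0921]
eef_rot: [3.141, 0.0, -0.02]
wrist_force: [0.6, 0.1, -7.3]
grip_width: 0.0218
finger_force: 60.6
```

```bash
python3 -m pendant '[{"delta_rot":[0,0,0],"delta_pos":[0,0,0.0015],"grip":1},{"delta_rot":[0,0,0],"delta_pos":[0,0,0],"grip":1},{"delta_rot":[0,0,0],"delta_pos":[0,0,0.0015],"grip":1},{"delta_rot":[0,0,0],"delta_pos":[0,0,0],"grip":1},{"delta_rot":[0,0,0],"delta_pos":[0,0,0],"grip":1}]';  python3 -m pendant '[{"delta_rot":[0,0,0],"delta_pos":[0,0,0.001],"grip":1},{"delta_rot":[0,0,0],"delta_pos":[0,0,0],"grip":1},{"delta_rot":[0,0,0],"delta_pos":[0,0,0],"grip":1}]'
```

```text
clock: 9.57
position: [0.4891, 0.0112, 0.089]
eef_rot: [3.141, 0.0, -0.02]
wrist_force: [0.2, -0.1, -7.3]
grip_width: 0.0218
finger_force: 60.6
clock: 9.82
position: [0.4892, 0.0113, 0.0881]
eef_rot: [3.141, 0.0, -0.02]
wrist_force: [-0.0, 0.2, -7.2]
grip_width: 0.0216
finger_force: 60.6
```

```bash
python3 -m pendant '[{"delta_rot":[0,0,0],"delta_pos":[0,0,0.0006],"grip":1},{"delta_rot":[0,0,0],"delta_pos":[0,0,0],"grip":1},{"delta_rot":[0,0,0],"delta_pos":[0,0,0],"grip":1}]';  python3 -m pendant '[{"delta_rot":[0,0,0],"delta_pos":[0,0,0.0006],"grip":1},{"delta_rot":[0,0,0],"delta_pos":[0,0,0],"grip":1},{"delta_rot":[0,0,0],"delta_pos":[0,0,0],"grip":1}]'
```

```text
clock: 10.07
position: [0.4893, 0.0113, 0.0876]
eef_rot: [3.141, -0.0, -0.02]
wrist_force: [-0.5, 0.2, -7.1]
grip_width: 0.022
finger_force: 60.6
clock: 10.32
position: [0.4893, 0.0113, 0.0874]
eef_rot: [3.141, -0.0, -0.02]
wrist_force: [-3.1, -0.4, -0.3]
grip_width: 0.0218
finger_force: 61.3
```

Contact at TCP z 87.4 mm, just where the home height was expected. A light press, then release and lift to look.

```bash
python3 -m pendant '[{"delta_rot":[0,0,0],"delta_pos":[0,0,0.0004],"grip":1},{"delta_rot":[0,0,0],"delta_pos":[0,0,0],"grip":1},{"delta_rot":[0,0,0],"delta_pos":[0,0,0],"grip":1}]';  python3 -m pendant '[{"delta_rot":[0,0,0],"delta_pos":[0,0,0],"grip":0.2},{"delta_rot":[0,0,0],"delta_pos":[0,0,0],"grip":0},{"delta_rot":[0,0,0],"delta_pos":[0,0,0],"grip":0},{"delta_rot":[0,0,0],"delta_pos":[0,0,-0.003],"grip":0},{"delta_rot":[0,0,0],"delta_pos":[0,0,-0.02],"grip":0}]' && python3 -m pendant '[{"delta_rot":[0,0,0],"delta_pos":[0,0,-0.035],"grip":0},{"delta_rot":[0,0,0],"delta_pos":[0,0,-0.035],"grip":0},{"delta_rot":[0,0,0],"delta_pos":[0,0,-0.022],"grip":-0.4},{"delta_rot":[0,0,0],"delta_pos":[0,0,0],"grip":-0.4},{"delta_rot":[0,0,0],"delta_pos":[0,0,0],"grip":-0.4}]'
python3 - <<'E'
from h import *
f=grab_frame("wrist");np.savez("w7.npz",**f);s=sense();print(s["position"],s["wrist_force"])
C=cloud(f);t=ortho(f,.489,.011,.072,.075,384)
out=np.zeros((400,800,3),np.uint8);out[:384,:384]=t;out[:312,384:800]=cv2.resize(f["frame"],(416,312));cv2.imwrite("pics/w7.png",out)
# plane of plate top from depth
m=(abs(C[...,0]-.489)<.035)&(abs(C[...,1]-.0105)<.035)&(abs(C[...,2]-.072)<.008);P=C[m];A=np.c_[P[:,:2]-[.489,.0105],np.ones(len(P))]
print(len(P),np.linalg.lstsq(A,P[:,2],rcond=None)[0])
# thick punch from w1 and top
w=dict(np.load("w1.npz"));c=cloud(w);m=((c[...,2]>.05)&(c[...,2]<.1)&(abs(c[...,0]-.522)<.03)&(abs(c[...,1]+.25)<.03));print("punch w1",c[m].mean(0),m.sum())
E
```

```text
clock: 10.57
position: [0.4893, 0.0113, 0.0874]
eef_rot: [3.141, 0.0, -0.02]
wrist_force: [-4.2, -0.5, 5.9]
grip_width: 0.0217
finger_force: 61.9
clock: 10.98
position: [0.4871, 0.0111, 0.1075]
eef_rot: [3.142, 0.006, -0.02]
wrist_force: [-0.3, -0.1, -0.5]
grip_width: 0.0422
finger_force: 0.0
clock: 11.4
position: [0.4905, 0.0114, 0.2033]
eef_rot: [3.141, -0.004, -0.02]
wrist_force: [0.3, -0.4, -1.0]
grip_width: 0.0596
finger_force: 0.0
[0.48929884 0.01121769 0.20174521] [-0.85935384 -0.45303723 -1.02454096]
4279 [0.00417209 0.00014442 0.07313917]
punch w1 [ 0.5254757  -0.2561969   0.06062824] 197
```

View pics/w7.png

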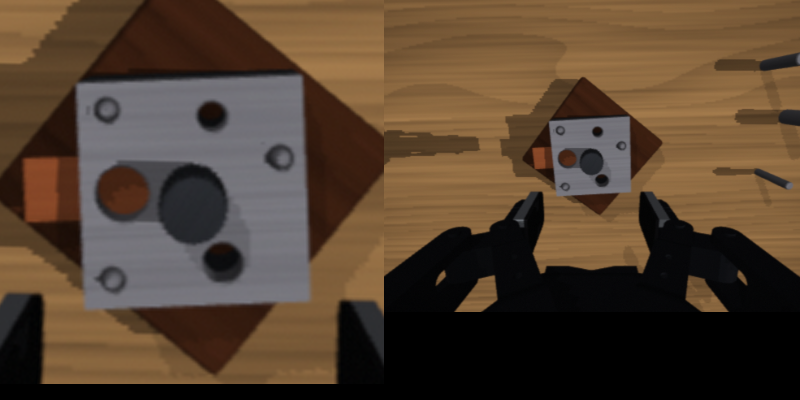

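The plate is home: pins show in all three holes at (107,109), (113,279) and (280,157), copper is seen through the bore at (122,192), and the plane fit gives 73 mm with a tilt of 0.2°. Next, the punch, with the gripper turned by 91°.

```bash
python3 -m pendant '[{"delta_rot":[0,0,0],"delta_pos":[0.0055,0.0375,0.002],"grip":-0.4},{"delta_rot":[0,0,0],"delta_pos":[0.0055,0.0375,0.004],"grip":-0.4},{"delta_rot":[0,0,0],"delta_pos":[0.0055,0.0375,0.006],"grip":-0.4},{"delta_rot":[0,0,0],"delta_pos":[0.0055,0.0375,0.01],"grip":-0.4},{"delta_rot":[0,0,0],"delta_pos":[0.0055,0.0375,0.01],"grip":-0.4}]' && python3 -m pendant '[{"delta_rot":[0,0,0],"delta_pos":[0.0055,0.0375,0.01],"grip":-0.4},{"delta_rot":[0,0,0],"delta_pos":[0.0055,0.037,0],"grip":-0.4},{"delta_rot":[0,0,-7],"delta_pos":[0,0,0],"grip":-0.4},{"delta_rot":[0,0,-7],"delta_pos":[0,0,0],"grip":-0.4},{"delta_rot":[0,0,-7],"delta_pos":[0,0,0],"grip":-0.4}]' && python3 -m pendant '[{"delta_rot":[0,0,-7],"delta_pos":[0,0,0],"grip":-0.4},{"delta_rot":[0,0,-7],"delta_pos":[0,0,0],"grip":-0.4},{"delta_rot":[0,0,-7],"delta_pos":[0,0,0],"grip":-0.4},{"delta_rot":[0,0,-7],"delta_pos":[0,0,0],"grip":-0.4},{"delta_rot":[0,0,-7],"delta_pos":[0,0,0],"grip":-0.4}]' && python3 -m pendant '[{"delta_rot":[0,0,-7],"delta_pos":[0,0,0],"grip":-0.4},{"delta_rot":[0,0,-7],"delta_pos":[0,0,0],"grip":-0.4},{"delta_rot":[0,0,-7],"delta_pos":[0,0,0],"grip":-0.4},{"delta_rot":[0,0,-7],"delta_pos":[0,0,0],"grip":-0.4},{"delta_rot":[0,0,-7],"delta_pos":[0,0,0],"grip":-0.4}]' && python3 -m pendant '[{"delta_rot":[0,0,0],"delta_pos":[0,0,0],"grip":-0.4},{"delta_rot":[0,0,0],"delta_pos":[0,0,0],"grip":-0.4},{"delta_rot":[0,0,0],"delta_pos":[0,0,0],"grip":-0.4}]'
python3 - <<'E'
from h import *
f=grab_frame("wrist");np.savez("w8.npz",**f)
s=sense();print(s["q"].round(2))
c=cloud(f);m=((c[...,2]>.054)&(c[...,2]<.07)&(abs(c[...,0]-.522)<.03)&(abs(c[...,1]+.25)<.03));P=c[m].astype(np.float32)
print("top",P.mean(0),np.median(P[:,2]),m.sum(),cv2.minEnclosingCircle(P[:,:2]))
goto(.522,-.2505,.037,90.9)
cv2.imwrite("pics/w8.png",np.hstack([ortho(f,.522,-.25,.06,.04,384),cv2.resize(f["frame"],(416,384))]))
square(dict(np.load("w7.npz")),.489,.011,.072,[(77,82),(302,74),(310,300),(86,309)])
E
```

```text
clock: 11.87
position: [0.512, -0.1783, 0.1678]
eef_rot: [-3.141, 0.002, -0.02]
wrist_force: [0.1, 0.7, 1.1]
grip_width: 0.0599
finger_force: 0.0
clock: 12.28
position: [0.5211, -0.2519, 0.1572]
eef_rot: [-3.139, 0.003, 0.351]
wrist_force: [0.0, -0.3, -0.2]
grip_width: 0.0599
finger_force: 0.0
clock: 12.7
position: [0.5213, -0.2509, 0.1576]
eef_rot: [-3.138, 0.001, 0.964]
wrist_force: [-0.2, -0.2, 0.4]
grip_width: 0.0601
finger_force: 0.0
clock: 13.12
position: [0.5213, -0.2509, 0.1576]
eef_rot: [-3.139, -0.002, 1.575]
wrist_force: [-0.5, 0.6, -0.1]
grip_width: 0.0597
finger_force: 0.0
clock: 13.37
position: [0.5219, -0.2513, 0.1586]
eef_rot: [-3.14, -0.001, 1.566]
wrist_force: [-0.8, 0.6, -0.3]
grip_width: 0.0596
finger_force: 0.0
[ 0.81  0.39 -0.54  1.79  0.23  1.03  0.17]Traceback (most recent call last):
  File "<stdin>", line 5, in <module>
cv2.error: OpenCV(4.12.0) /io/opencv/modules/imgproc/src/shapedescr.cpp:201: error: (-215:Assertion failed) count >= 0 && (depth == CV_32F || depth == CV_32S) in function 'minEnclosingCircle'
```

Run:
```python
from h import *
f=dict(np.load("w8.npz"))
c=cloud(f);m=((c[...,2]>.054)&(c[...,2]<.07)&(abs(c[...,0]-.522)<.03)&(abs(c[...,1]+.25)<.03));P=c[m].astype(np.float32)
print("depth top",P.mean(0),np.median(P[:,2]),m.sum(),cv2.minEnclosingCircle(P[:,:2].copy()))
o=cv2.medianBlur(cv2.cvtColor(ortho(f,.522,-.25,.06,.04,640),cv2.COLOR_BGR2GRAY),5)
h=cv2.HoughCircles(o,cv2.HOUGH_GRADIENT,1,100,param1=60,param2=15,minRadius=70,maxRadius=92)
for u,v,r in (h[0] if h is not None else []):print("circle",.562-v*.08/640,-.21-u*.08/640,r*.08/640)
goto(.522,-.2505,.037,90.9)
square(dict(np.load("w7.npz")),.489,.011,.072,[(77,82),(302,74),(310,300),(86,309)])
```

```text
depth top [ 0.52414566 -0.2557604   0.06069646] 0.061006606 472 ((0.5241866111755371, -0.2569105327129364), 0.010321293026208878)
pos [ 0.5221 -0.2513  0.1589] rot [-1.7994e+02 -3.0000e-02  8.9740e+01] tool shift mm [  0.7   0.  121.9] yaw to go (about world z) 1.1619292345584569
centre [0.4891 0.0107] yaws [np.float32(2.17), np.float32(2.14), np.float32(2.11), np.float32(2.14)] sides [np.float32(0.0887), np.float32(0.0886), np.float32(0.0886), np.float32(0.0887)]
```

```bash
python3 -m pendant '[{"delta_rot":[0,0,-2.2],"delta_pos":[-0.0052,0.0009,0],"grip":-0.4},{"delta_rot":[0,0,0],"delta_pos":[0,0,0.037],"grip":-0.4},{"delta_rot":[0,0,0],"delta_pos":[0,0,0.037],"grip":-0.4},{"delta_rot":[0,0,0],"delta_pos":[0,0,0.03],"grip":-0.3},{"delta_rot":[0,0,0],"delta_pos":[0,0,0.018],"grip":-0.2}]' && python3 -m pendant '[{"delta_rot":[0,0,0],"delta_pos":[0,0,0],"grip":0},{"delta_rot":[0,0,0],"delta_pos":[0,0,0],"grip":0.3},{"delta_rot":[0,0,0],"delta_pos":[0,0,0],"grip":0.45},{"delta_rot":[0,0,0],"delta_pos":[0,0,0],"grip":0.6},{"delta_rot":[0,0,0],"delta_pos":[0,0,0],"grip":1}]' 40 && python3 -m pendant '[{"delta_rot":[0,0,0],"delta_pos":[0,0,0],"grip":1},{"delta_rot":[0,0,0],"delta_pos":[0,0,0],"grip":1},{"delta_rot":[0,0,0],"delta_pos":[0,0,0],"grip":1}]'
```

```text
clock: 13.83
position: [0.521, -0.2559, 0.0341]
eef_rot: [-3.137, -0.002, 1.605]
wrist_force: [-0.1, -1.0, 0.5]
grip_width: 0.0511
finger_force: 0.0
clock: 14.25
position: [0.5248, -0.2571, 0.0394]
eef_rot: [3.139, 0.002, 1.606]
wrist_force: [-0.2, -0.2, 1.1]
grip_width: 0.0187
finger_force: 39.3
clock: 14.5
position: [0.5247, -0.2572, 0.0394]
eef_rot: [3.139, 0.002, 1.606]
wrist_force: [-0.7, 0.1, 7.0]
grip_width: 0.019
finger_force: 39.7
```

```bash
python3 -m pendant '[{"delta_rot":[0,0,0],"delta_pos":[0,0,-0.01],"grip":1},{"delta_rot":[0,0,0],"delta_pos":[0,0,-0.03],"grip":1},{"delta_rot":[0,0,0],"delta_pos":[0,0,-0.035],"grip":1},{"delta_rot":[0,0,0],"delta_pos":[0,0,-0.035],"grip":1},{"delta_rot":[0,0,0],"delta_pos":[0.02,-0.003,-0.02],"grip":1}]' && python3 -m pendant '[{"delta_rot":[0,0,0],"delta_pos":[0.036,-0.0053,-0.01],"grip":1},{"delta_rot":[0,0,0],"delta_pos":[0.036,-0.0053,-0.01],"grip":1},{"delta_rot":[0,0,0],"delta_pos":[0.036,-0.0053,-0.01],"grip":1},{"delta_rot":[0,0,0],"delta_pos":[0.036,-0.0053,0],"grip":1},{"delta_rot":[0,0,0],"delta_pos":[0.034,-0.005,0],"grip":1}]' && python3 -m pendant '[{"delta_rot":[0,0,0],"delta_pos":[0,0,0],"grip":1},{"delta_rot":[0,0,0],"delta_pos":[0,0,0],"grip":1},{"delta_rot":[0,0,0],"delta_pos":[0,0,0],"grip":1},{"delta_rot":[0,0,0],"delta_pos":[0,0,0],"grip":1}]'
python3 - <<'E'
from h import *
f=grab_frame("wrist");np.savez("w9.npz",**f);s=sense();print(s["position"],np.degrees(s["eef_rot"]),s["wrist_force"])
c,sn=np.cos(np.radians(2.1)),np.sin(np.radians(2.1));k=384/.15
co=[(.011+.075-(.0113+sn*a+c*b),.489+.075-(.4891+c*a-sn*b)) for a,b in((.044,.044),(.044,-.044),(-.044,-.044),(-.044,.044))]
square(f,.489,.011,.072,np.array(co)*k)
zt=s["position"][2]-.0394+.06;p=s["position"]
C=cloud(f);m=((abs(C[...,2]-zt)<.006)&(abs(C[...,0]-p[0])<.014)&(abs(C[...,1]-p[1])<.016));P=C[m].astype(np.float32)
print(zt,"held top",P.mean(0),m.sum(),cv2.minEnclosingCircle(P[:,:2].copy()))
out=np.zeros((400,800,3),np.uint8);out[:384,:384]=ortho(f,.489,.011,.072,.075,384);out[:312,384:800]=cv2.resize(f["frame"],(416,312));cv2.imwrite("pics/w9.png",out)
E
```

```text
clock: 14.92
position: [0.5211, -0.2416, 0.1718]
eef_rot: [3.136, 0.005, 1.601]
wrist_force: [1.5, -0.8, -0.4]
grip_width: 0.019
finger_force: 39.3
clock: 15.33
position: [0.4864, -0.0579, 0.1987]
eef_rot: [3.14, 0.001, 1.607]
wrist_force: [-0.2, 0.3, -1.7]
grip_width: 0.0194
finger_force: 39.3
clock: 15.67
position: [0.487, -0.0613, 0.1975]
eef_rot: [-3.141, 0.001, 1.604]
wrist_force: [0.3, -0.4, -0.9]
grip_width: 0.0185
finger_force: 39.3
[ 0.4870339  -0.06135974  0.1974701 ] [-1.79974679e+02  1.78156911e-02  9.19000492e+01] [-0.7341965   0.10589966 -0.98075482]
centre [0.4892 0.0106] yaws [np.float32(2.16), np.float32(2.29), np.float32(2.18), np.float32(2.11)] sides [np.float32(0.0885), np.float32(0.0887), np.float32(0.0888), np.float32(0.0884)]
0.21807010247250308 held top [ 0.48697722 -0.05829728  0.21870926] 2221 ((0.4873902499675751, -0.059916988015174866), 0.016885856166481972)
```

Run:
```python
from h import *
f=dict(np.load("w9.npz"));p=np.array([.4870,-.0614,.1975]);C=cloud(f);zt=.2181
for zz in(.214,.216,.2175,.2185,.2195,.2205,.222):
  for w in (.004,):
    m=(abs(C[...,2]-zz)<.0008)&(abs(C[...,0]-p[0])<w)&(abs(C[...,1]-p[1])<.03);P=C[m]
    if len(P):print(zz,len(P),np.percentile(P[:,1],[1,25,50,75,99]).round(4))
m=(abs(C[...,2]-.2187)<.0025)&(abs(C[...,0]-p[0])<.03)&(abs(C[...,1]-p[1])<.03)
for y in np.arange(-.074,-.044,.002):
  q=C[m&(abs(C[...,1]-y)<.001)]
  if len(q):print(round(y,3),len(q),np.percentile(q[:,0],[1,50,99]).round(4))
```

```text
0.214 32 [-0.0524 -0.0519 -0.0516 -0.0514 -0.0508]
0.216 39 [-0.0527 -0.0519 -0.0517 -0.0513 -0.0509]
0.2175 63 [-0.0711 -0.0587 -0.0523 -0.0517 -0.0506]
0.2185 362 [-0.07   -0.065  -0.0604 -0.0547 -0.0513]
0.2195 635 [-0.0696 -0.0648 -0.0604 -0.0558 -0.0514]
0.2205 184 [-0.0691 -0.0641 -0.0597 -0.0561 -0.0517]
-0.072 9 [0.4778 0.4779 0.4967]
-0.07 47 [0.4777 0.4865 0.4966]
-0.068 109 [0.4777 0.4869 0.4965]
-0.066 158 [0.4781 0.4873 0.4964]
-0.064 186 [0.4777 0.4868 0.4961]
-0.062 192 [0.4775 0.4865 0.4963]
-0.06 194 [0.4774 0.4871 0.4962]
-0.058 200 [0.4774 0.487  0.4961]
-0.056 219 [0.4644 0.4857 0.496 ]
-0.054 203 [0.4772 0.4881 0.5092]
-0.052 237 [0.4707 0.4847 0.4987]
-0.05 92 [0.4743 0.4988 0.5024]
```

View pics/w9.png

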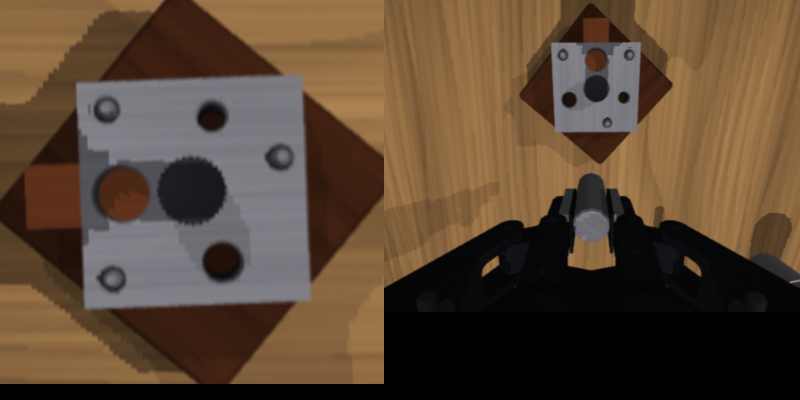

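The view shows the bore at (122,193) in the map with copper inside, and the held punch upright between the pads at (590,215). I move over the bore and measure where the arm settles.

```bash
python3 -m pendant '[{"delta_rot":[0,0,0],"delta_pos":[0.02,0.001,0],"grip":1},{"delta_rot":[0,0,0],"delta_pos":[0.03,0.0015,0],"grip":1},{"delta_rot":[0,0,0],"delta_pos":[0.03,0.001,0],"grip":1},{"delta_rot":[0,0,0],"delta_pos":[0.0197,0.001,0],"grip":1},{"delta_rot":[0,0,0],"delta_pos":[0,0,0.015],"grip":1}]' && python3 -m pendant '[{"delta_rot":[0,0,0],"delta_pos":[0,0,0.025],"grip":1},{"delta_rot":[0,0,0],"delta_pos":[0,0,0.025],"grip":1},{"delta_rot":[0,0,0],"delta_pos":[0,0,0.013],"grip":1},{"delta_rot":[0,0,0],"delta_pos":[0,0,0],"grip":1},{"delta_rot":[0,0,0],"delta_pos":[0,0,0],"grip":1}]' && python3 -m pendant '[{"delta_rot":[0,0,0],"delta_pos":[0,0,0],"grip":1},{"delta_rot":[0,0,0],"delta_pos":[0,0,0],"grip":1},{"delta_rot":[0,0,0],"delta_pos":[0,0,0],"grip":1}]'
python3 - <<'E'
from h import *
goto(.4882,.0384,.119,92)
f=grab_frame("wrist");np.savez("w10.npz",**f);s=sense();print(s["wrist_force"],s["wrist_torque"])
p=s["position"];C=cloud(f);zt=p[2]+.0212
m=(abs(C[...,2]-zt)<.003)&(abs(C[...,0]-p[0])<.004)&(abs(C[...,1]-p[1])<.03);print(np.percentile(C[m][:,1],[1,99]))
m=(abs(C[...,2]-zt)<.003)&(abs(C[...,1]-p[1]+.003)<.005)&(abs(C[...,0]-p[0])<.013);print(np.percentile(C[m][:,0],[1,99]))
k=384/.15;c,sn=np.cos(np.radians(2.1)),np.sin(np.radians(2.1))
E
```

```text
clock: 16.13
position: [0.4905, 0.045, 0.1852]
eef_rot: [3.135, -0.003, 1.612]
wrist_force: [0.9, -0.2, -0.8]
grip_width: 0.0184
finger_force: 39.4
clock: 16.55
position: [0.4879, 0.0391, 0.1191]
eef_rot: [-3.14, -0.0, 1.605]
wrist_force: [0.5, 0.3, -0.6]
grip_width: 0.019
finger_force: 39.3
clock: 16.8
position: [0.4891, 0.0399, 0.1207]
eef_rot: [3.139, 0.0, 1.606]
wrist_force: [-1.2, -0.0, -1.8]
grip_width: 0.0191
finger_force: 39.3
pos [0.4891 0.0399 0.1207] rot [1.7986e+02 1.0000e-02 9.2020e+01] tool shift mm [-1.5 -0.9  1.7] yaw to go (about world z) -0.01892194067848152
[-0.67774491 -0.91281034 -2.32598929] [ 0.00074148 -0.00432974  0.02858032]
[0.03113906 0.05003903]
[0.47951136 0.49846249]
```

```bash
python3 -m pendant '[{"delta_rot":[0,0,0],"delta_pos":[-0.0016,-0.0009,0],"grip":1},{"delta_rot":[0,0,0],"delta_pos":[0,0,0.003],"grip":1},{"delta_rot":[0,0,0],"delta_pos":[0,0,0.003],"grip":1},{"delta_rot":[0,0,0],"delta_pos":[0,0,0],"grip":1},{"delta_rot":[0,0,0],"delta_pos":[0,0,0],"grip":1}]' && python3 -m pendant '[{"delta_rot":[0,0,0],"delta_pos":[0,0,0.0015],"grip":1},{"delta_rot":[0,0,0],"delta_pos":[0,0,0],"grip":1},{"delta_rot":[0,0,0],"delta_pos":[0,0,0.001],"grip":1},{"delta_rot":[0,0,0],"delta_pos":[0,0,0],"grip":1},{"delta_rot":[0,0,0],"delta_pos":[0,0,0],"grip":1}]' && python3 -m pendant '[{"delta_rot":[0,0,0],"delta_pos":[0,0,0.001],"grip":1},{"delta_rot":[0,0,0],"delta_pos":[0,0,0],"grip":1},{"delta_rot":[0,0,0],"delta_pos":[0,0,0],"grip":1}]' && python3 -m pendant '[{"delta_rot":[0,0,0],"delta_pos":[0,0,0.001],"grip":1},{"delta_rot":[0,0,0],"delta_pos":[0,0,0],"grip":1},{"delta_rot":[0,0,0],"delta_pos":[0,0,0],"grip":1}]'
```

```text
clock: 17.27
position: [0.4869, 0.0383, 0.1133]
eef_rot: [-3.141, 0.0, 1.607]
wrist_force: [-0.7, -0.4, -0.9]
grip_width: 0.0188
finger_force: 39.3
clock: 17.68
position: [0.4872, 0.0384, 0.111]
eef_rot: [-3.142, 0.0, 1.607]
wrist_force: [-1.0, -0.0, -2.4]
grip_width: 0.0187
finger_force: 39.3
clock: 17.93
position: [0.4872, 0.0383, 0.11]
eef_rot: [-3.142, 0.0, 1.607]
wrist_force: [-0.2, -0.1, -2.2]
grip_width: 0.019
finger_force: 39.3
clock: 18.18
position: [0.4873, 0.0384, 0.1091]
eef_rot: [3.141, 0.0, 1.607]
wrist_force: [1.4, 0.3, -1.2]
grip_width: 0.0191
finger_force: 39.3
```

```bash
python3 -m pendant '[{"delta_rot":[0,0,0],"delta_pos":[0,0.0006,0],"grip":1},{"delta_rot":[0,0,0],"delta_pos":[0,0,0.001],"grip":1},{"delta_rot":[0,0,0],"delta_pos":[0,0,0],"grip":1},{"delta_rot":[0,0,0],"delta_pos":[0,0,0],"grip":1}]' && python3 -m pendant '[{"delta_rot":[0,0,0],"delta_pos":[0,0,0.001],"grip":1},{"delta_rot":[0,0,0],"delta_pos":[0,0,0],"grip":1},{"delta_rot":[0,0,0],"delta_pos":[0,0,0],"grip":1}]';python3 -c "
from h import *
s=sense();print(s['position'],s['wrist_force'],s['wrist_torque'])"
```

```text
clock: 18.52
position: [0.4876, 0.0384, 0.108]
eef_rot: [-3.141, 0.0, 1.607]
wrist_force: [-0.1, -1.0, -1.7]
grip_width: 0.0188
finger_force: 39.3
clock: 18.77
position: [0.4877, 0.0383, 0.107]
eef_rot: [-3.141, 0.0, 1.607]
wrist_force: [-0.1, -1.1, 0.0]
grip_width: 0.0184
finger_force: 39.3
[0.48769154 0.03834944 0.10698399] [-0.1447759  -1.09273753  0.02793457] [-0.01273319 -0.04831099  0.00872513]
```

```bash
python3 -m pendant '[{"delta_rot":[0,0,0],"delta_pos":[-0.0003,0,0],"grip":1},{"delta_rot":[0,0,0],"delta_pos":[0,0,0.001],"grip":1},{"delta_rot":[0,0,0],"delta_pos":[0,0,0],"grip":1},{"delta_rot":[0,0,0],"delta_pos":[0,0,0],"grip":1}]' && python3 -m pendant '[{"delta_rot":[0,0,0],"delta_pos":[0,0,0.001],"grip":1},{"delta_rot":[0,0,0],"delta_pos":[0,0,0],"grip":1},{"delta_rot":[0,0,0],"delta_pos":[0,0,0],"grip":1}]';python3 -c "
from h import *
s=sense();print(s['position'],s['wrist_force'],s['wrist_torque'])"
```

```text
clock: 19.1
position: [0.4877, 0.038, 0.106]
eef_rot: [-3.141, 0.0, 1.607]
wrist_force: [-0.6, 0.6, -1.5]
grip_width: 0.0189
finger_force: 39.3
clock: 19.35
position: [0.4878, 0.0381, 0.105]
eef_rot: [-3.142, 0.0, 1.607]
wrist_force: [-0.9, -0.7, -1.5]
grip_width: 0.0184
finger_force: 39.3
[0.48776642 0.03807558 0.10502491] [-0.87985527 -0.69754425 -1.45615371] [-0.04596063 -0.04328697 -0.00356011]
```

Free: the foot is 6.4 mm into the bore. Down the rest of the way (home is at TCP z about 0.0994).

```bash
python3 -m pendant '[{"delta_rot":[0,0,0],"delta_pos":[0,0,0.001],"grip":1},{"delta_rot":[0,0,0],"delta_pos":[0,0,0],"grip":1},{"delta_rot":[0,0,0],"delta_pos":[0,0,0.001],"grip":1},{"delta_rot":[0,0,0],"delta_pos":[0,0,0],"grip":1},{"delta_rot":[0,0,0],"delta_pos":[0,0,0],"grip":1}]' && python3 -m pendant '[{"delta_rot":[0,0,0],"delta_pos":[0,0,0.001],"grip":1},{"delta_rot":[0,0,0],"delta_pos":[0,0,0],"grip":1},{"delta_rot":[0,0,0],"delta_pos":[0,0,0.001],"grip":1},{"delta_rot":[0,0,0],"delta_pos":[0,0,0],"grip":1},{"delta_rot":[0,0,0],"delta_pos":[0,0,0],"grip":1}]' && python3 -m pendant '[{"delta_rot":[0,0,0],"delta_pos":[0,0,0.001],"grip":1},{"delta_rot":[0,0,0],"delta_pos":[0,0,0],"grip":1},{"delta_rot":[0,0,0],"delta_pos":[0,0,0],"grip":1}]'
```

```text
clock: 19.77
position: [0.4877, 0.0381, 0.103]
eef_rot: [-3.141, 0.0, 1.607]
wrist_force: [-0.0, -0.3, -2.2]
grip_width: 0.0187
finger_force: 39.3
clock: 20.18
position: [0.4878, 0.0381, 0.101]
eef_rot: [-3.141, 0.0, 1.607]
wrist_force: [0.1, -1.1, -1.1]
grip_width: 0.0189
finger_force: 39.3
clock: 20.43
position: [0.4878, 0.0381, 0.1]
eef_rot: [-3.141, 0.0, 1.607]
wrist_force: [-0.4, 0.3, -1.4]
grip_width: 0.0187
finger_force: 39.3
```

```bash
python3 -m pendant '[{"delta_rot":[0,0,0],"delta_pos":[0,0,0.0005],"grip":1},{"delta_rot":[0,0,0],"delta_pos":[0,0,0],"grip":1},{"delta_rot":[0,0,0],"delta_pos":[0,0,0],"grip":1}]' && python3 -m pendant '[{"delta_rot":[0,0,0],"delta_pos":[0,0,0.0005],"grip":1},{"delta_rot":[0,0,0],"delta_pos":[0,0,0],"grip":1},{"delta_rot":[0,0,0],"delta_pos":[0,0,0],"grip":1}]'
```

```text
clock: 20.68
position: [0.4878, 0.038, 0.0996]
eef_rot: [-3.142, 0.0, 1.607]
wrist_force: [-0.5, 0.5, -1.7]
grip_width: 0.0193
finger_force: 39.3
clock: 20.93
position: [0.4879, 0.0381, 0.0994]
eef_rot: [3.141, 0.0, 1.607]
wrist_force: [-1.4, -1.3, 2.5]
grip_width: 0.0188
finger_force: 39.7
```

On the copper (TCP z 99.4 mm as predicted, reaction about 4 N). Release, lift and verify.

```bash
python3 -m pendant '[{"delta_rot":[0,0,0],"delta_pos":[0,0,0],"grip":0.35},{"delta_rot":[0,0,0],"delta_pos":[0,0,0],"grip":0.15},{"delta_rot":[0,0,0],"delta_pos":[0,0,0],"grip":0.1},{"delta_rot":[0,0,0],"delta_pos":[0,0,0],"grip":0.1},{"delta_rot":[0,0,0],"delta_pos":[0,0,-0.005],"grip":0.1}]' && python3 -m pendant '[{"delta_rot":[0,0,0],"delta_pos":[0,0,-0.025],"grip":0.1},{"delta_rot":[0,0,0],"delta_pos":[0,0,-0.035],"grip":0.1},{"delta_rot":[0,0,0],"delta_pos":[0,0,-0.035],"grip":0.1},{"delta_rot":[0,0,0],"delta_pos":[-0.03,0,-0.02],"grip":0.1},{"delta_rot":[0,0,0],"delta_pos":[-0.03,0,0],"grip":0}]' && python3 -m pendant '[{"delta_rot":[0,0,0],"delta_pos":[-0.02,0,0],"grip":0},{"delta_rot":[0,0,0],"delta_pos":[0,0,0],"grip":0},{"delta_rot":[0,0,0],"delta_pos":[0,0,0],"grip":0}]'
python3 - <<'E'
from h import *
f=grab_frame("wrist");np.savez("w11.npz",**f);C=cloud(f);print(sense()["position"],sense()["wrist_force"],sense()["finger_force"])
m=(abs(C[...,0]-.488)<.02)&(abs(C[...,1]-.039)<.02)&(C[...,2]>.105)&(C[...,2]<.15);P=C[m].astype(np.float32)
print("punch top",P.mean(0),P[:,2].std(),len(P),cv2.minEnclosingCircle(P[P[:,2]>.114][:,:2].copy()))
m=(abs(C[...,0]-.489)<.038)&(abs(C[...,1]-.0105)<.038)&(abs(C[...,2]-.072)<.006);P=C[m];A=np.c_[P[:,:2]-[.489,.0105],np.ones(len(P))]
print("plate plane",np.linalg.lstsq(A,P[:,2],rcond=None)[0])
g=grab_frame("top");C=cloud(g)
for x,y in((.59,-.216),(.446,-.23)):
  m=(abs(C[...,0]-x)<.02)&(abs(C[...,1]-y)<.02)&(C[...,2]>.035)&(C[...,2]<.1);print("punch",C[m].mean(0),m.sum())
E
```

```text
clock: 21.35
position: [0.4871, 0.038, 0.1035]
eef_rot: [-3.14, -0.0, 1.607]
wrist_force: [0.8, -0.1, 0.0]
grip_width: 0.0382
finger_force: 0.0
clock: 21.77
position: [0.4935, -0.0202, 0.2248]
eef_rot: [3.131, 0.001, 1.612]
wrist_force: [1.7, -0.8, -0.5]
grip_width: 0.0429
finger_force: 0.0
clock: 22.02
position: [0.4906, -0.043, 0.2193]
eef_rot: [3.141, 0.0, 1.604]
wrist_force: [-0.2, -0.1, -0.5]
grip_width: 0.0427
finger_force: 0.0
[ 0.49056483 -0.04156373  0.21920885] [ 0.27820642  0.26393619 -0.65070833] 0.0
punch top [0.48753604 0.03825159 0.12096952] 0.001280379 583 ((0.48735928535461426, 0.038387395441532135), 0.010022384114563465)
plate plane [0.00043365 0.00173769 0.07323404]
punch [ 0.59012017 -0.2160894   0.0574929 ] 36
punch [ 0.44596637 -0.22979065  0.05706119] 19
```

The punch top is at 121 mm, within about a millimetre of the expected 120. The plate is flat and home, the other two punches have not moved, and the gripper is clear.

```bash
python3 -c "
from rig import *
print(job_done())"
```

```text
the job is handed in; nothing more can be done
None
```

The guide plate is home and flat on the die, the thickest punch is standing in its bore on the copper, and the gripper has let go of everything. I handed the job in at about 22 s with no verdict shown; the other two punches hadn't moved, and the arm never went near the hammer or jar.

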